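Shut and latch the drill case

TASK

Close the lid of the plywood drill case and latch it: swing the steel bail up and hook its bar behind the lip of the brass keeper on the lid, then throw the red lever right down over centre until it lies flat against the case and holds the lid fully shut. Leave the other things on the bench where they are.

Things in the scene. Friction and masses are not known exactly. Their poses are not given: they have to be found in the camera images.
- case: Plywood case fixed to the bench, 150 mm deep (x), 280 wide (y), 257 high when shut: box 150, lid 107. Origin at the centre of its underside, z up; its front (latch side) faces its -x, roughly towards the robot. In the middle of the front, box and lid carry a batten 30 mm wide, 14 mm proud, its front at case x -89 mm. The lid hinges about the y line at case x +75, z 150 mm.
- case_lid (a joint): Lid hinge at the back, rad: 0 shut, grows as the lid opens (front rising); starts 0.3 to 0.62. Stiff with friction: it stays where it is left and is pushed shut with 2 to 8 N near the front edge. It may rest slightly ajar; the latch draws it down.
- lid_push (a point): Point on the upper face of the lid, middle of its width, 150 mm ahead of the hinge axis and 107 mm above it when shut; turns with the lid. The 12 mm top board goes on 40 mm ahead of it, 26 mm beyond the batten, overhanging the latch: a tool at the latch must lean out, away from the case. A carry handle 27 mm high stands 75 mm behind this point.
- keeper (a point): Where the bar's centre lies when hooked: the middle of the groove of the brass keeper on the lid's batten; moves with the lid; lid shut: case x -96 mm, z 175 mm. The groove opens upwards, 11.5 mm wide between the batten's face and the lip; the lip is 28 mm wide (y), 4 mm thick, its top 5 mm above this point.
- latch_lever (a joint): Red lever, rad: 0 hangs straight down flat against the case (clamped), 1.57 stands straight out from the front, more points up and out; starts 2.0 to 2.5; friction 0.09 N m keeps it where it is left. With the bail hooked the pull rises from about 1.2 rad; below about 0.38 it is over centre and snaps to 0. 2 to 6 N near the tip turns it.
- lever_pivot (a point): Pivot of the red lever, on the front of the box at case x -105 mm, z 125 mm, with the case's axes; the lever turns about the case's y.
- lever_tip (a point): Middle of the lever's free end, 75 mm from its pivot. The lever is 22 mm wide (y) and 8 mm thick.
- bail_pivot (a point): Where the bail is hinged to the lever, 22 mm from the lever's pivot; moves with the lever (0.2 rad behind the lever's own line, on the side towards the case).
- latch_bail (a joint): Bail's hinge on the lever, rad: 0 folded out along the lever (start), grows as it swings up and over towards the lid: about 1.1 to 1.7 when its bar leans on the batten above the keeper, 3.2 when clamped. Swings freely and falls by its weight, outwards or, past upright, in against the lid. From leaning there, turning the lever down lowers the bar into the groove.
- bail_bar (a point): Centre of the bail's steel cross bar: 9 mm thick, 54 mm long along the case's y, flat ends that can be pinched end to end; 68 mm from bail_pivot, carried by two 6 mm legs at 18.5 mm either side of the middle. The bail is springy along its length (10 N per mm, up to 8 mm longer).
- glue: Yellow glue bottle, 56 mm thick, 160 mm high, stands beside the case; origin under it.
- screw_jar: Glass jar with red cap, 68 mm thick, 85 mm high, beside the case; origin under it.
- offcut: Pale wood offcut 130 x 50 x 22 mm, lying to the right of the latch; origin under it.
- screwdriver: Screwdriver lying to the left of the latch, along its x.
- hammer: Hammer lying on the left of the bench, along its x.
- wrench: Wrench lying on the right of the bench, along its x.
- tin: Open steel tin, 74 mm wide, 90 mm high, on the left near the robot; origin under it.

How it is judged:
On the way, in this order (a step that is already met when the one before it is completed fails the run):
1. the lid has been pushed down (less than 0.06 rad open) (value of joint case_lid below 0.06 rad), for 0.1 s.
2. the bail's bar lies in the keeper's groove (within 9 mm) (distance between bail_bar and keeper below 0.009 m), for 0.1 s.
At the end, for the whole second after the job is handed in: The lid is shut (within 0.02 rad), the lever lies flat against the case (within 0.12 rad), and the bail's bar is in the keeper's groove (within 9 mm of its middle); the other things were never moved by more than 40 mm (value of joint case_lid below 0.02 rad and value of joint latch_lever below 0.12 rad and distance between bail_bar and keeper below 0.009 m); the robot touches nothing.
It fails at once if one of the loose things is moved by more than 40 mm (distance of any of glue, screw_jar, offcut, screwdriver, hammer, wrench, tin from where it was at the start of the episode above 0.04 m).
It also fails if it takes over 69 s, if anything falls off the work surface, if the arm or the gripper's body presses on something with over 40 N, if the wrist force passes 120 N, or if a joint passes its speed limit or range.

ROBOT

A 6-joint arm with a two-finger parallel gripper is mounted at the origin on the work surface. World frame = base frame: x ahead of the robot, y to its left, z up, the work surface at z = 0. Lengths are in m, angles in rad, forces in N, time in s.
With the tool pointing down it reaches from about 0.375 to 0.925 m from the base axis. Payload 5.7 kg.
Tool frame: the origin (TCP) lies on the mounting face of the last link; the fingertips stand 182 mm ahead of it and the grasp point (between the pads) lies bot.tcp_to_grasp ahead of it (bot.tcp_to_grasp is the distance from the TCP to the grasp point, in m); z points along the fingers, y is the line along which they close (so a half turn about z gives the same grasp; the last joint's range is limited). The gripper opens to 88 mm and grips with 3 to 60 N. Pads are 20 mm wide; open, the fingers measure 115 mm over their backs; the gripper's body (75 mm by 178 mm) begins 61 mm behind the grasp point.
Start: joints at [1.13, 0.359, 1.51, -0, 1.272, -0.115], TCP at [0.192, 0.568, 0.405] pointing down, gripper open.
Joint ranges: [-2.97, 2.97], [-1.01, 2.36], [0.21, 2.38], [-0.96, 4.11], [0.2, 2.71], [-2.98, 2.98]. Speed limits (rad/s): [2.39, 2.39, 3.14, 3.14, 3.14, 3.14].

INTERFACE

Orientations are given as a unit quaternion [x, y, z, w].
In Python, from workcell import bot gives the robot as it stands. The module is installed in compiled form; this text tells all that it offers.
- The arm moves only by the tool jog_arm, never from a script. Its argument "motion" is a list of rows, each a list of 3 entries, a list of its own where there are three numbers: the shift along the world's x, y, z in m, then the turn, a rotation vector about the world's x, y, z in rad, then the finger opening in m, from 0 to 0.0878. A call has 1 to 8 rows; each row shifts and turns the commanded pose from where the row before left it; what a row does not reach is not made up. A row lasts 1/8 s, in which the tool goes at most 62.5 mm and 10.7 degrees, less where a joint would pass 70% of its speed; a pose out of reach is approached as far as the arm can. A call is refused whole if a number of a shift passes 0.0625 or a number of a turn 0.188, either way. A call with a gripper value outside its range is refused whole. The fingers move at their own pace and stop on an object; the grip force is fixed at half the most. Time passes only in rows, so rows that do not move let the fingers close. It gives the time, the measured TCP pose, the force, the opening and the grip force at its end, in the units of the state.
- bot.read_state(): the state, without advancing time (a new reading comes with each control period).
- bot.camera(name): name is "side" or "top"; returns (picture, depth): 384x512x3 uint8, red, green, blue; 384x512 float32, m along the optical axis (not along the pixel's ray), 0 where there is no reading.
- bot.calibration(name): a dict with "vfov" (degrees; the focal length in pixels is half the picture's height over the tangent of half this angle, whatever the lens; pixels are square), "cx", "cy" (the principal point, pixels), "distortion" ([k1, k2, p1, p2, k3] as OpenCV has them; the pictures are not rectified), "extrinsics" (4x4, takes a point from world to camera coordinates). Camera axes: x right, y down, z forward; pixel columns grow to the right and rows downward; lengths in m; the calibration is good to about 2 mm. A picture is of the moment at which its call begins. calibration takes no time and is no camera call.
- bot.close_job(): hands the job in; it is judged then, once.
Trained networks look in the newest picture that a camera, given by its name, has taken for a name from the list of things; names that differ only in an ending like _2 or _b are one class to them, and where a whole thing is asked for, a point or a joint stands for the part that bears it (a point fixed in the world has none). Each returns a list of dicts, best first, with "score" (0 to 1); they miss things now and then, are a little off and sometimes report something else, mostly with a low value. They report only what shows in the picture. A call takes as long as a camera call.
- bot.spot_in(camera, query): "xyz" ([x, y, z] in m, in the coordinates of the camera as it stood for that picture, good to about 4 mm: the middle of the surface that is visible of it).
The state is a dict: "t": time; "q": joint angles; "qd": joint speeds; "tau": joint torques, N m; "ee_pos": TCP position; "tool_rot": TCP orientation; "contact_force": force on the tool from outside, world axes, zero at the start; "ft_torque": the same for the moment, N m; "grip_width": finger opening in m; "grasp_force": force on a finger pad.
Only numpy, scipy, OpenCV 4.12 (cv2) and the standard library are available. Lean on these libraries where they do the work, as an engineer would, in place of code of your own. Each camera call takes 0.05 s, during which the arm holds its last target. There are 200 camera calls.

## Working session

There is one attempt and no reset: what is moved stays moved. The work goes in short steps, Python scripts to look and compute and a tool call to move; the robot and the scene stay as the last step left them, time stands still between calls to the robot, and variables do not carry over. Pictures are saved under pics/ and viewed, at most 10 in all, crops included, and the job is handed in when it is done.

Besides the shell and the picture viewer there is one more tool, called after "Request:" by a JSON object that holds its "api" and its "payload". jog_arm: Moves the arm, as the interface text tells. Its arguments: {"type":"object","properties":{"motion":{"type":"array"}},"required":["motion"]}

```bash
mkdir -p pics
cat > h.py <<'E'
import numpy as np, cv2
from workcell import bot
from scipy.spatial.transform import Rotation as R
def w(cam,p):
    E=np.array(bot.calibration(cam)["extrinsics"]); return E[:3,:3].T@(np.array(p)-E[:3,3])
def K(cam):
    c=bot.calibration(cam); f=192/np.tan(np.radians(c["vfov"])/2)
    return np.array([[f,0,c["cx"]],[0,f,c["cy"]],[0,0,1]]),np.array(c["distortion"],float)
def cloud(cam,d):
    k,D=K(cam); v,u=np.mgrid[0:384,0:512]
    n=cv2.undistortPoints(np.stack([u,v],-1).reshape(-1,1,2).astype(np.float64),k,D).reshape(384,512,2)
    P=np.dstack([n*d[...,None],d]); E=np.array(bot.calibration(cam)["extrinsics"])
    return (P-E[:3,3])@E[:3,:3]
E
python3 - <<'E'
from h import *
s=bot.read_state(); print(bot.tcp_to_grasp,s["ee_pos"],s["tool_rot"])
ims=[]
for c in("side","top"):
    im,d=bot.camera(c); ims.append(im); np.savez(f"{c}.npz",im=im,d=d)
    cal=bot.calibration(c); E=np.array(cal["extrinsics"]); print(c,cal["vfov"],(-E[:3,:3].T@E[:3,3]).round(3),E[2,:3].round(2))
    cv2.imwrite(f"pics/{c}0.png",im[:,:,::-1])
    for n in("case","lid_push","keeper","lever_pivot","lever_tip","bail_pivot","bail_bar","glue","screw_jar","offcut","screwdriver","tin"):
        r=bot.spot_in(c,n); print(n,[(round(x["score"],2),w(c,x["xyz"]).round(3).tolist()) for x in r[:2]])
E
```

```text
0.1633 [0.19190748 0.56809501 0.40380148] [ 1.62180932e-01  9.86760593e-01 -9.04247007e-04 -2.42625643e-04]
side 42.97146002129418 [-0.202 -0.655  1.307] [ 0.49  0.43 -0.76]
case [(0.84, [0.655, -0.096, 0.205])]
lid_push [(0.91, [0.66, -0.101, 0.275])]
keeper [(0.7, [0.667, -0.1, 0.276])]
lever_pivot []
lever_tip [(0.68, [0.524, -0.064, 0.183])]
bail_pivot [(0.52, [0.657, -0.098, 0.211]), (0.45, [0.527, -0.062, 0.185])]
bail_bar [(0.49, [0.512, -0.055, 0.191])]
glue [(0.76, [0.631, 0.137, 0.083])]
screw_jar [(0.63, [0.66, -0.325, 0.066])]
offcut [(0.82, [0.448, -0.267, 0.025]), (0.6, [0.476, 0.109, 0.021])]
screwdriver [(0.51, [0.475, 0.111, 0.019]), (0.29, [0.453, -0.269, 0.021])]
tin [(0.91, [0.292, 0.351, 0.061]), (0.73, [0.661, -0.102, 0.276])]
top 50.558163200784975 [ 0.278 -0.002  1.492] [ 0.19 -0.01 -0.98]
case [(0.6, [0.664, -0.064, 0.264])]
lid_push [(0.88, [0.682, -0.066, 0.283]), (0.55, [0.66, -0.068, 0.267])]
keeper [(0.82, [0.688, -0.07, 0.287])]
lever_pivot [(0.92, [0.657, -0.068, 0.265])]
lever_tip [(0.72, [0.539, -0.056, 0.172])]
bail_pivot [(0.49, [0.534, -0.055, 0.173])]
bail_bar []
glue [(0.81, [0.63, 0.149, 0.104])]
screw_jar [(0.86, [0.67, -0.312, 0.084])]
offcut [(0.75, [0.46, -0.268, 0.021]), (0.58, [0.297, 0.375, 0.042])]
screwdriver [(0.64, [0.482, 0.112, 0.024]), (0.57, [0.298, 0.374, 0.041])]
tin [(0.89, [0.296, 0.373, 0.045]), (0.64, [0.658, -0.064, 0.268])]
```

Run:
```python
from h import *
a=cv2.imread("pics/side0.png");b=cv2.imread("pics/top0.png")
cv2.imwrite("pics/both0.png",cv2.resize(np.hstack([a,b]),(800,300)))
cv2.imwrite("pics/sidecrop.png",cv2.resize(a[100:330,180:480],(800,600),interpolation=cv2.INTER_CUBIC))
# lid plane / edges
for c in("top","side"):
    z=np.load(c+".npz"); P=cloud(c,z["d"]); im=z["im"].astype(int)
    ok=(z["d"]>0)&(P[...,0]>.5)&(P[...,0]<.85)&(P[...,1]>-.28)&(P[...,1]<.11)&(P[...,2]>.2)
    Q=P[ok]; rng=np.random.default_rng(0); best=0
    for _ in range(400):
        t=Q[rng.choice(len(Q),3)]; n=np.cross(t[1]-t[0],t[2]-t[0]); l=np.linalg.norm(n)
        if l<1e-6: continue
        n/=l; m=abs((Q-t[0])@n)<.003
        if m.sum()>best and abs(n[2])>.7: best=m.sum(); M=m
    T=Q[M]; C=T.mean(0); n=np.linalg.svd(T-C,full_matrices=False)[2][2]; n*=np.sign(n[2])
    print(c,best,len(Q),"n",n.round(3),"C",C.round(3),"tilt",np.arccos(n[2]).round(3))
    rect=cv2.minAreaRect(T[:,:2].astype(np.float32)); print(rect, cv2.boxPoints(rect).round(3).tolist())
    red=(im[...,0]>130)&(im[...,1]<70)&(im[...,2]<70)&ok0 if False else (im[...,0]>120)&(im[...,1]<80)&(im[...,2]<80)&(P[...,0]>.4)&(P[...,0]<.75)&(abs(P[...,1]+.06)<.1)&(P[...,2]>.08)
    L=P[red]; print("red",len(L),L.min(0).round(3) if len(L) else 0,L.max(0).round(3) if len(L) else 0,np.median(L,0).round(3) if len(L) else 0)
```

```text
top 3193 5076 n [ 0.525 -0.055  0.849] C [ 0.72  -0.074  0.296] tilt 0.556
((0.7265013456344604, -0.07297532260417938), (0.29262059926986694, 0.1662064492702484), 83.91842651367188) [[0.628000020980835, -0.20999999344348907], [0.7940000295639038, -0.22699999809265137], [0.824999988079071, 0.06400000303983688], [0.6589999794960022, 0.08100000023841858]]
red 75 [ 0.524 -0.066  0.129] [ 0.64  -0.043  0.275] [ 0.546 -0.055  0.163]
side 1630 4621 n [ 0.529 -0.06   0.846] C [ 0.713 -0.087  0.299] tilt 0.562
((0.7244611978530884, -0.07618862390518188), (0.29178375005722046, 0.16639816761016846), 84.04008483886719) [[0.6269999742507935, -0.21299999952316284], [0.7919999957084656, -0.23000000417232513], [0.8220000267028809, 0.05999999865889549], [0.6570000052452087, 0.07800000160932541]]
red 38 [ 0.522 -0.071  0.136] [ 0.565 -0.042  0.195] [ 0.536 -0.062  0.171]
```

View pics/both0.png

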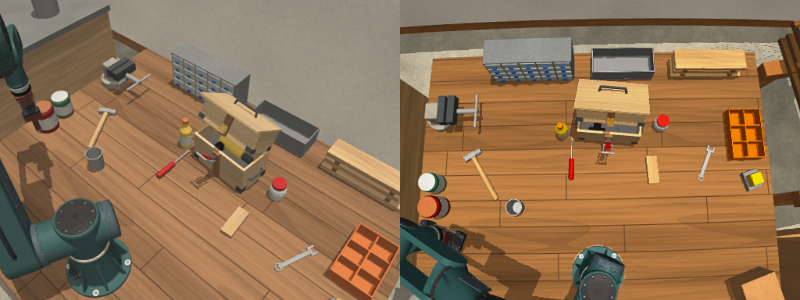

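View pics/sidecrop.png

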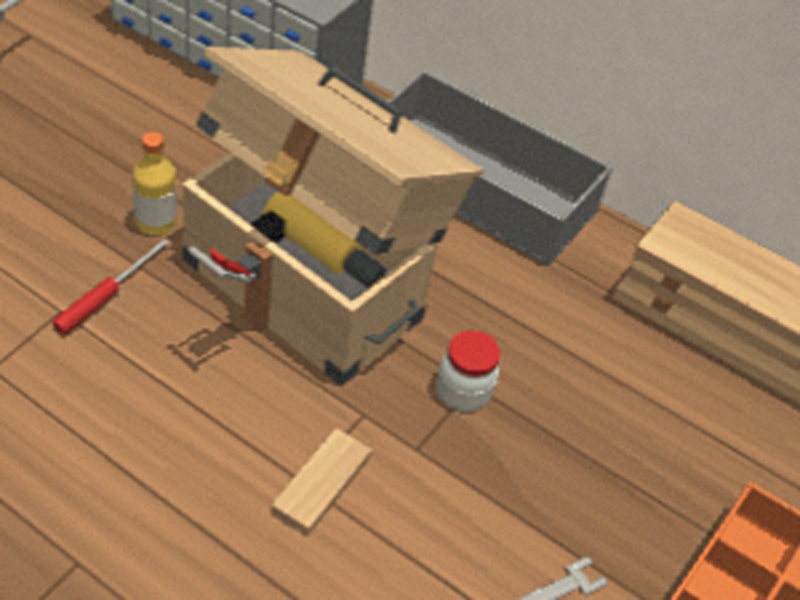

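The side view shows the lid ajar by about 0.56 rad, and the lever and bail pointing up and out, around crop pixel (230,262). Case yaw is about -0.106, the hinge is near (0.750, -0.0755), the lever is at about 2.45 rad and the bar is at (0.51, -0.05, 0.19). These all fit the given sizes. First I'll go above the lid with the fingers closed.

Request:
{"api": "jog_arm", "payload": {"motion": [[[0.04,-0.053,0.0165],[0,0,0.0275],0],[[0.04,-0.053,0.0165],[0,0,0.0275],0],[[0.04,-0.053,0.0165],[0,0,0.0275],0],[[0.04,-0.053,0.0165],[0,0,0.0275],0],[[0.04,-0.053,0.0165],[0,0,0.0275],0],[[0.04,-0.053,0.0165],[0,0,0.0275],0],[[0.04,-0.053,0.0165],[0,0,0.0275],0],[[0.04,-0.053,0.0165],[0,0,0.0275],0]]}}

```text
t: 2.3
ee_pos: [0.4852, 0.1793, 0.5259]
tool_rot: [0.052, 0.999, 0.0, 0.0]
contact_force: [1.2, 0.4, -0.5]
grip_width: 0.0114
grasp_force: 0.0
```

Request:
{"api": "jog_arm", "payload": {"motion": [[[0.031,-0.042,0],[0,0,0],0],[[0.031,-0.042,0],[0,0,0],0],[[0.031,-0.042,0],[0,0,0],0],[[0.031,-0.042,0],[0,0,0],0],[[0.031,-0.042,0],[0,0,0],0],[[0,0,0],[0,0,0],0],[[0,0,0],[0,0,0],0]]}}

```text
t: 3.18
ee_pos: [0.639, -0.0286, 0.5248]
tool_rot: [0.053, 0.999, 0.0, -0.001]
contact_force: [-0.6, 0.8, 0.8]
grip_width: 0.0
grasp_force: 0.0
```

Request:
{"api": "jog_arm", "payload": {"motion": [[[0.026,-0.037,0],[0,0,0],0],[[0,0,-0.01],[0,0,0],0],[[-0.004,0,-0.008],[0,0,0],0],[[-0.013,0.0015,-0.009],[0,0,0],0],[[-0.013,0.0015,-0.01],[0,0,0],0],[[-0.014,0.0015,-0.012],[0,0,0],0],[[0,0,0],[0,0,0],0]]}}

```text
t: 4.05
ee_pos: [0.6195, -0.0596, 0.4758]
tool_rot: [0.052, 0.999, 0.0, -0.001]
contact_force: [-0.1, 0.6, -0.1]
grip_width: 0.0003
grasp_force: 0.0
```

Request:
{"api": "jog_arm", "payload": {"motion": [[[-0.01,0.001,-0.01],[0,0,0],0],[[-0.008,0.001,-0.008],[0,0,0],0],[[-0.006,0.001,-0.008],[0,0,0],0],[[-0.006,0,-0.008],[0,0,0],0],[[-0.001,0,-0.004],[0,0,0],0],[[0,0,0],[0,0,0],0]]}}

```text
t: 4.8
ee_pos: [0.5896, -0.0581, 0.4393]
tool_rot: [0.053, 0.999, 0.0, -0.001]
contact_force: [-4.9, 1.7, 10.6]
grip_width: 0.0006
grasp_force: 5.6
```

Run:
```python
from h import *
im,d=bot.camera("side"); cv2.imwrite("pics/s1.png",cv2.resize(im[100:330,180:480,::-1],(800,600),interpolation=cv2.INTER_CUBIC))
for n in("lid_push","lever_tip","keeper"): print(n,[(round(x["score"],2),w("side",x["xyz"]).round(3).tolist()) for x in bot.spot_in("side",n)[:2]])
```

```text
lid_push []
lever_tip [(0.58, [0.61, -0.131, 0.192]), (0.46, [0.526, -0.065, 0.187])]
keeper [(0.86, [0.619, -0.135, 0.256]), (0.73, [0.507, -0.06, 0.192])]
```

View pics/s1.png

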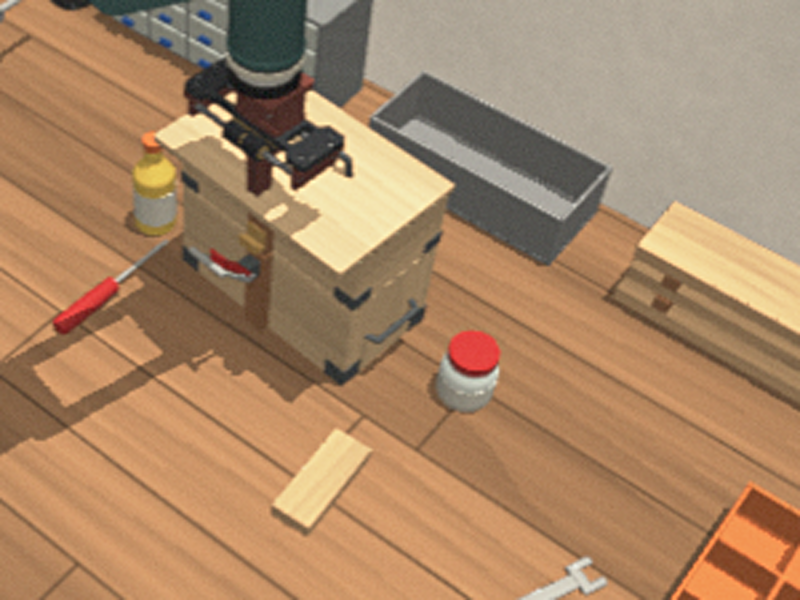

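The lid is down: the crop shows it closed, with the tip at z 0.257 and a 10 N push. The lever and bail still stand out at about (235,265). Next I retreat, lean out and go to the bar.

Request:
{"api": "jog_arm", "payload": {"motion": [[[0,0,0.05],[0,0,0],0],[[-0.05,0.006,0],[0,0,0],0],[[-0.05,0.006,0],[-0.016,-0.149,0],0],[[-0.05,0.006,0],[-0.016,-0.149,0],0],[[-0.05,0.006,0],[-0.016,-0.149,0],0],[[-0.018,0,0],[-0.016,-0.149,0],0],[[0,0,0],[0,0,0],0],[[0,0,0],[0,0,0],0]]}}

```text
t: 6.0
ee_pos: [0.3732, -0.0348, 0.4887]
tool_rot: [0.051, 0.954, -0.016, 0.294]
contact_force: [0.8, -0.0, 0.8]
grip_width: 0.0008
grasp_force: 0.0
```

```bash
cat >> h.py <<'E'
U=np.array([.994,-.106,0]);V=np.array([.106,.994,0]);O=np.array([.6755,-.0675,0])
def tip():
    s=bot.read_state(); r=R.from_quat(s["tool_rot"]).as_matrix(); p=np.array(s["ee_pos"])+.182*r[:,2]
    q=p-O; print("tip case",[round(float(a),4) for a in(q@U,q@V,q[2])],"d",[round(float(r[:,2]@a),3) for a in(U,V)],"ydot",round(float(abs(r[:,1]@V)),3),"F",np.round(s["contact_force"],1),"q",np.round(s["q"],2))
E
python3 -c "
from h import *
tip()"
```

```text
tip case [-0.2016, 0.0003, 0.3382] d [0.562, -0.001] ydot 1.0 F [ 0.8 -0.   0.8] q [-0.35 -0.24  2.04  0.2   0.77 -1.92]
```

Request:
{"api": "jog_arm", "payload": {"motion": [[[0,0,-0.045],[0,0,0],0],[[0,0,-0.045],[0,0,0],0],[[0,0,-0.045],[0,0,0],0],[[0,0,-0.04],[0,0,0],0],[[0,0,0],[0,0,0],0],[[0,0,0],[0,0,0],0]]}}

```text
t: 6.75
ee_pos: [0.3753, -0.0336, 0.3223]
tool_rot: [0.049, 0.954, -0.013, 0.297]
contact_force: [-0.0, 0.3, -1.2]
grip_width: 0.0005
grasp_force: 0.0
```

```bash
python3 -c "
from h import *
tip()
im,d=bot.camera('side'); cv2.imwrite('pics/s2.png',cv2.resize(im[150:270,220:380,::-1],(800,600),interpolation=cv2.INTER_CUBIC))
for c in ('side','top'):
  if c=='top': bot.camera(c)
  for n in('bail_bar','lever_tip'): print(n,[(round(x['score'],2),w(c,x['xyz']).round(3).tolist()) for x in bot.spot_in(c,n)[:2]])
"
```

```text
tip case [-0.1988, 0.0032, 0.1724] d [0.567, 0.007] ydot 1.0 F [-0.   0.3 -1.2] q [-0.35  0.06  2.32  0.69  0.23 -2.45]
bail_bar [(0.43, [0.512, -0.057, 0.191])]
lever_tip [(0.51, [0.523, -0.063, 0.184])]
bail_bar [(0.64, [0.512, -0.05, 0.19])]
lever_tip [(0.64, [0.54, -0.054, 0.171]), (0.35, [0.63, 0.152, 0.105])]
```

View pics/s2.png

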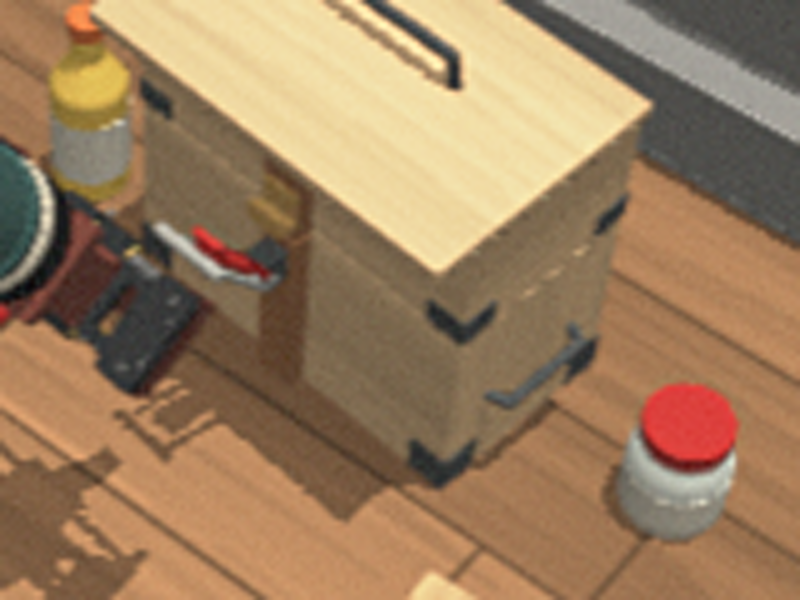

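The lid is shut, and the bail and lever show at (160..280, 230..280). The gripper sits just in front at (150,340). Next I push the bar up and over.

Request:
{"api": "jog_arm", "payload": {"motion": [[[0.023,-0.005,0.0076],[0,0,0],0],[[0.009,-0.001,0.006],[0,0,0],0],[[0.012,-0.001,0.006],[0,0,0],0],[[0.014,-0.002,0.003],[0,0,0],0],[[0.009,-0.001,0.001],[0,0,0],0],[[0.011,-0.001,-0.001],[0,0,0],0],[[0,0,0],[0,0,0],0],[[0,0,0],[0,0,0],0]]}}

```text
t: 8.05
ee_pos: [0.4512, -0.0441, 0.3439]
tool_rot: [0.049, 0.954, -0.013, 0.296]
contact_force: [0.4, 0.3, -0.2]
grip_width: 0.0009
grasp_force: 0.0
```

```bash
python3 -c "
from h import *
tip()
im,d=bot.camera('side'); cv2.imwrite('pics/s3.png',cv2.resize(im[150:270,220:380,::-1],(800,600),interpolation=cv2.INTER_CUBIC))
for c in ('side','top'):
  if c=='top': bot.camera(c)
  for n in('bail_bar','lever_tip'): print(n,[(round(x['score'],2),w(c,x['xyz']).round(3).tolist()) for x in bot.spot_in(c,n)[:2]])
"
```

```text
tip case [-0.1224, 0.0007, 0.1939] d [0.566, 0.007] ydot 1.0 F [ 0.4  0.3 -0.2] q [-0.3   0.12  2.15  0.4   0.3  -2.12]
bail_bar []
lever_tip [(0.61, [0.451, -0.271, 0.021])]
bail_bar []
lever_tip []
```

View pics/s3.png

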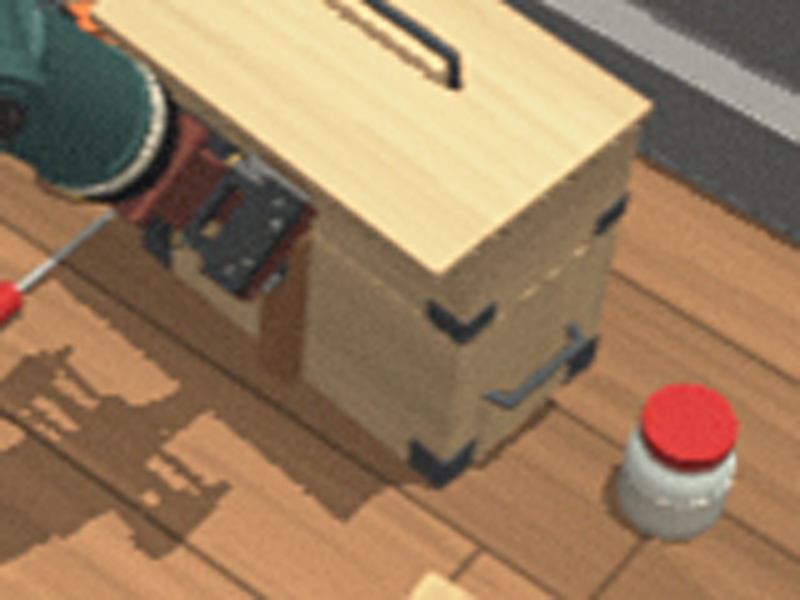

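The gripper at (230,220) hides the latch, so I back out along the tool axis to look.

Request:
{"api": "jog_arm", "payload": {"motion": [[[-0.025,0.003,0.037],[0,0,0],0],[[-0.035,0.004,0.05],[0,0,0],0],[[-0.035,0.004,0.05],[0,0,0],0],[[0,0.05,0.03],[0,0,0],0],[[0,0.05,0],[0,0,0],0],[[0,0,0],[0,0,0],0]]}}

```text
t: 9.1
ee_pos: [0.356, 0.0653, 0.5093]
tool_rot: [0.044, 0.954, -0.011, 0.297]
contact_force: [0.2, -0.2, -0.0]
grip_width: 0.0005
grasp_force: 0.0
```

```bash
python3 -c "
from h import *
tip()
im,d=bot.camera('side'); cv2.imwrite('pics/s4.png',cv2.resize(im[150:270,220:380,::-1],(800,600),interpolation=cv2.INTER_CUBIC))
for c in ('side','top'):
  if c=='top': bot.camera(c)
  for n in('bail_bar','lever_tip','keeper'):
    for x in bot.spot_in(c,n)[:2]:
      p=w(c,x['xyz']); q=p-O; print(c,n,round(x['score'],2),p.round(3),'case',(q@U).round(3),(q@V).round(3),q[2].round(3))
"
```

```text
tip case [-0.2285, 0.1005, 0.3594] d [0.567, 0.013] ydot 1.0 F [ 0.2 -0.2 -0. ] q [ 0.02 -0.27  2.01 -0.08  0.81 -1.41]
side lever_tip 0.58 [ 0.562 -0.065  0.182] case -0.113 -0.009 0.182
side keeper 0.78 [ 0.642 -0.092  0.257] case -0.031 -0.028 0.257
top lever_tip 0.69 [ 0.556 -0.058  0.16 ] case -0.12 -0.003 0.16
top lever_tip 0.36 [ 0.461 -0.266  0.019] case -0.192 -0.22 0.019
top keeper 0.81 [ 0.652 -0.061  0.257] case -0.024 0.004 0.257
```

View pics/s4.png

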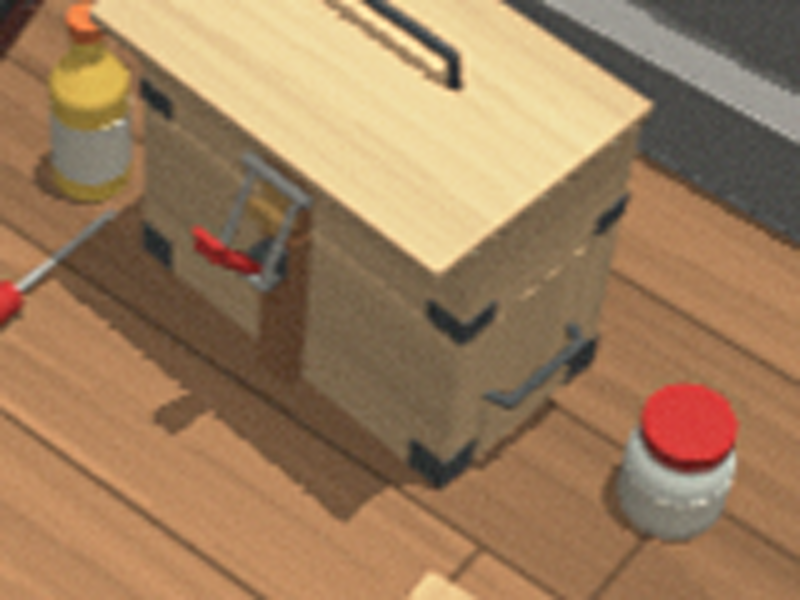

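The bail now leans on the batten above the keeper, with its bar at crop (275,180), and the lever still stands out at (200–260, 240–270). Next I enter between the lever and the bail with less lean.

Request:
{"api": "jog_arm", "payload": {"motion": [[[0.024,-0.027,0],[0.0106,0.0994,0],0],[[0.024,-0.027,-0.01],[0.0106,0.0994,0],0],[[0.024,-0.027,-0.014],[0,0,0],0],[[0.023,-0.027,-0.025],[0,0,0],0],[[0,0,-0.025],[0,0,0],0],[[0,0,-0.025],[0,0,0],0],[[0,0,0],[0,0,0],0],[[0,0,0],[0,0,0],0]]}}

```text
t: 10.5
ee_pos: [0.4523, -0.0471, 0.4105]
tool_rot: [0.051, 0.978, -0.008, 0.2]
contact_force: [-0.2, 0.0, -0.7]
grip_width: 0.001
grasp_force: 0.0
```

```bash
python3 -c "
from h import *
tip()"
```

```text
tip case [-0.1527, -0.0023, 0.2431] d [0.392, 0.006] ydot 1.0 F [-0.2  0.  -0.7] q [-0.29  0.04  1.96  0.11  0.75 -1.83]
```

Request:
{"api": "jog_arm", "payload": {"motion": [[[0.01,0,-0.0265],[0,0,0],0],[[0.01,0,-0.0265],[0,0,0],0],[[0,0,-0.01],[0,0,0],0],[[-0.013,0.0014,-0.0095],[0,0,0],0],[[-0.0124,0.0013,-0.016],[0,0,0],0],[[-0.004,0,-0.011],[0,0,0],0],[[-0.003,0,-0.011],[0,0,0],0],[[0,0,0],[0,0,0],0]]}}

```text
t: 11.5
ee_pos: [0.4391, -0.0436, 0.2986]
tool_rot: [0.05, 0.979, -0.007, 0.199]
contact_force: [-0.8, -1.1, 0.9]
grip_width: 0.0006
grasp_force: 0.0
```

```bash
python3 -c "
from h import *
tip()"
```

```text
tip case [-0.1667, -0.0001, 0.131] d [0.389, 0.007] ydot 1.0 F [-0.8 -1.1  0.9] q [-0.29  0.2   2.14  0.2   0.41 -1.93]
```

Request:
{"api": "jog_arm", "payload": {"motion": [[[0.001,0,-0.01],[0,0,0],0],[[0.002,0,-0.009],[0,0,0],0],[[0,0,0],[0,0,0],0],[[-0.024,0.003,0.05],[0,0,0],0],[[-0.024,0.003,0.055],[0,0,0],0],[[-0.024,0.045,0.055],[0,0,0],0],[[0,0.05,0],[0,0,0],0],[[0,0,0],[0,0,0],0]]}}

```text
t: 12.5
ee_pos: [0.3738, 0.0529, 0.4319]
tool_rot: [0.047, 0.979, -0.007, 0.2]
contact_force: [-0.6, 0.5, -0.2]
grip_width: 0.0002
grasp_force: 0.0
```

```bash
python3 -c "
from h import *
tip()
im,d=bot.camera('side'); cv2.imwrite('pics/s5.png',cv2.resize(im[170:250,240:347,::-1],(800,600),interpolation=cv2.INTER_CUBIC))
for c in ('side','top'):
  if c=='top': bot.camera(c)
  for n in('bail_bar','lever_tip'):
    for x in bot.spot_in(c,n)[:1]:
      p=w(c,x['xyz']); q=p-O; print(c,n,round(x['score'],2),'case',(q@U).round(3),(q@V).round(3),q[2].round(3))
"
```

```text
tip case [-0.2412, 0.0895, 0.2646] d [0.393, 0.01] ydot 1.0 F [-0.6  0.5 -0.2] q [-0.03 -0.12  2.05 -0.03  0.81 -1.49]
side lever_tip 0.83 case -0.123 -0.006 0.119
top lever_tip 0.48 case -0.126 -0.0 0.116
```

View pics/s5.png

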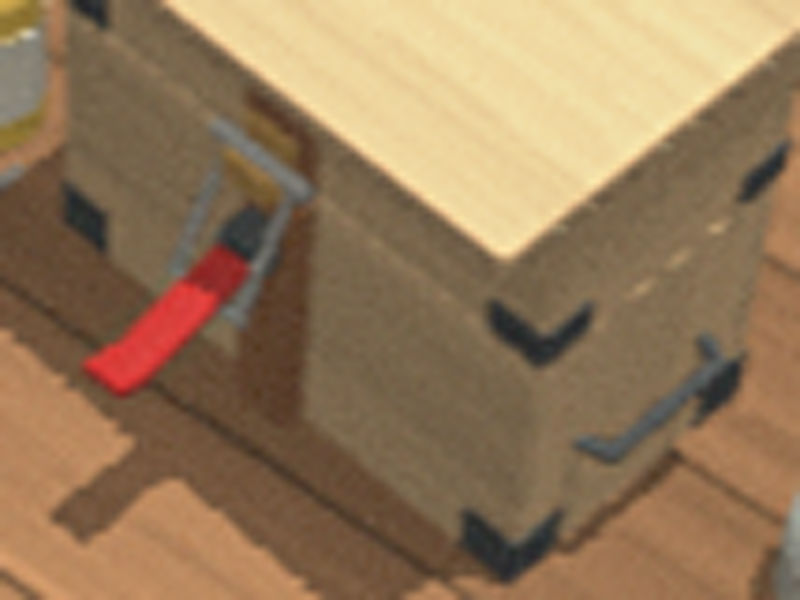

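```bash
python3 -c "
from h import *
k,D=K('side');E=np.array(bot.calibration('side')['extrinsics'])
def pr(x,y,z):
  p=O+x/1e3*U+y/1e3*V+np.array([0,0,z/1e3]); c=E[:3,:3]@p+E[:3,3]
  u=cv2.projectPoints(c.reshape(1,1,3),np.zeros(3),np.zeros(3),k,D)[0].ravel(); return ((u-[240,170])*7.48).round(0)
for n,x,z in(('groove',-96,175),('above lip',-104,185),('outside',-112,175),('groove+6',-94,181),('out low',-112,165)): print(n,pr(x,27,z),pr(x,-27,z))
print('lip top',pr(-104,14,180),pr(-104,-14,180))
for t in(1.0,1.3,1.5): print(t,'lever tip',pr(-105-75*np.sin(t)+4*-np.cos(t),0,125-75*np.cos(t)+4*np.sin(t)))
print('pivot',pr(-105,0,125),'lidcorner',pr(-115,-140,257),'box low corner',pr(-75,-140,0))
d=bot.camera('side')[1]; P=cloud('side',d)-O
for v in range(185,200,1):
  print(v,[tuple((1000*np.array([P[v,u]@U,P[v,u]@V,P[v,u,2]])).astype(int)) for u in (270,273,276,279)])
"
```

```text
groove [202. 121.] [294. 193.]
above lip [188. 115.] [281. 188.]
outside [174. 141.] [266. 214.]
groove+6 [205. 109.] [298. 181.]
out low [173. 157.] [265. 230.]
lip top [210. 140.] [258. 178.]
1.0 lever tip [116. 385.]
1.3 lever tip [102. 364.]
1.5 lever tip [ 99. 345.]
pivot [229. 246.] lidcorner [481. 245.] box low corner [499. 575.]
185 [(np.int64(-75), np.int64(33), np.int64(159)), (np.int64(-89), np.int64(7), np.int64(190)), (np.int64(-87), np.int64(-3), np.int64(199)), (np.int64(-111), np.int64(-37), np.int64(244))]
186 [(np.int64(-90), np.int64(19), np.int64(177)), (np.int64(-88), np.int64(8), np.int64(185)), (np.int64(-87), np.int64(-3), np.int64(193)), (np.int64(-87), np.int64(-15), np.int64(204))]
187 [(np.int64(-92), np.int64(16), np.int64(177)), (np.int64(-88), np.int64(8), np.int64(180)), (np.int64(-88), np.int64(-4), np.int64(190)), (np.int64(-90), np.int64(-18), np.int64(203))]
188 [(np.int64(-90), np.int64(18), np.int64(169)), (np.int64(-88), np.int64(7), np.int64(176)), (np.int64(-88), np.int64(-5), np.int64(187)), (np.int64(-86), np.int64(-15), np.int64(194))]
189 
[... 1386 characters left out ...]
int64(-85), np.int64(9), np.int64(134)), (np.int64(-99), np.int64(-16), np.int64(168)), (np.int64(-92), np.int64(-22), np.int64(168))]
197 [(np.int64(-72), np.int64(34), np.int64(97)), (np.int64(-89), np.int64(5), np.int64(136)), (np.int64(-102), np.int64(-19), np.int64(168)), (np.int64(-93), np.int64(-23), np.int64(165))]
198 [(np.int64(-73), np.int64(33), np.int64(94)), (np.int64(-95), np.int64(0), np.int64(141)), (np.int64(-88), np.int64(-6), np.int64(140)), (np.int64(-83), np.int64(-15), np.int64(144))]
199 [(np.int64(-73), np.int64(33), np.int64(89)), (np.int64(-94), np.int64(0), np.int64(135)), (np.int64(-89), np.int64(-7), np.int64(137)), (np.int64(-85), np.int64(-17), np.int64(143))]
```

The bar lies in the groove: its ends project within about 12 px of the predicted place, and the lip sits in front of it in the depth data. The lever is at about 1.15 rad. Back to press the lever on.

Request:
{"api": "jog_arm", "payload": {"motion": [[[0.013,-0.047,-0.02],[0,0,0],0],[[0.013,-0.047,-0.02],[0,0,0],0],[[0.012,0,-0.047],[0,0,0],0],[[0.015,-0.0015,-0.032],[0,0,0],0],[[0.015,-0.0015,-0.032],[0,0,0],0],[[0,0,0],[0,0,0],0]]}}

```text
t: 13.6
ee_pos: [0.4424, -0.0483, 0.2779]
tool_rot: [0.052, 0.979, -0.007, 0.197]
contact_force: [-0.4, -0.8, -0.0]
grip_width: 0.0004
grasp_force: 0.0
```

```bash
python3 -c "
from h import *
tip()"
```

```text
tip case [-0.1635, -0.0044, 0.11] d [0.386, 0.007] ydot 1.0 F [-0.4 -0.8 -0. ] q [-0.3   0.25  2.15  0.23  0.36 -1.97]
```

Request:
{"api": "jog_arm", "payload": {"motion": [[[0.005,0.004,-0.0125],[0,0,0],0],[[0.0043,0,-0.0064],[0,0,0],0],[[0.0043,-0.001,-0.0064],[0,0,0],0],[[0.0058,0,-0.0053],[0,0,0],0],[[0.0058,-0.001,-0.0053],[0,0,0],0],[[0,0,0],[0,0,0],0]]}}

```text
t: 14.35
ee_pos: [0.4684, -0.0452, 0.2438]
tool_rot: [0.05, 0.979, -0.007, 0.199]
contact_force: [-0.5, -0.7, -0.5]
grip_width: 0.0003
grasp_force: 0.0
```

```bash
python3 -c "
from h import *
tip()"
```

```text
tip case [-0.1372, 0.0015, 0.0763] d [0.391, 0.007] ydot 1.0 F [-0.5 -0.7 -0.5] q [-0.27  0.35  2.13  0.28  0.27 -1.99]
```

Request:
{"api": "jog_arm", "payload": {"motion": [[[0.005,0,-0.003],[0,0,0],0],[[0.005,-0.001,-0.003],[0,0,0],0],[[0.005,0,-0.003],[0,0,0],0],[[0.004,-0.001,-0.001],[0,0,0],0],[[0.003,0,0],[0,0,0],0],[[0,0,0],[0,0,0],0]]}}

```text
t: 15.1
ee_pos: [0.4892, -0.0471, 0.2339]
tool_rot: [0.05, 0.979, -0.007, 0.199]
contact_force: [-3.1, -1.0, 0.3]
grip_width: 0.0005
grasp_force: 1.2
```

```bash
python3 -c "
from h import *
tip()"
```

```text
tip case [-0.1165, 0.0018, 0.0663] d [0.389, 0.007] ydot 1.0 F [-3.1 -1.   0.3] q [-0.26  0.39  2.1   0.27  0.26 -1.98]
```

Request:
{"api": "jog_arm", "payload": {"motion": [[[0.003,0,0],[0,0,0],0],[[0,0,0],[0,0,0],0],[[-0.04,0.004,0.02],[0,0,0],0],[[-0.035,0.004,0.055],[0,0,0],0],[[-0.02,0.045,0.055],[0,0,0],0],[[0,0.05,0.04],[0,0,0],0],[[0,0.05,0.02],[0,0,0],0],[[0,0,0],[0,0,0],0]]}}

```text
t: 16.1
ee_pos: [0.4028, 0.1008, 0.415]
tool_rot: [0.047, 0.978, -0.006, 0.203]
contact_force: [0.5, -0.3, 0.4]
grip_width: 0.0007
grasp_force: 0.0
```

```bash
python3 -c "
from h import *
tip()
im,d=bot.camera('side'); cv2.imwrite('pics/s6.png',cv2.resize(im[170:250,240:347,::-1],(800,600),interpolation=cv2.INTER_CUBIC))
P=cloud('side',d)-O; i=im.astype(int); m=(i[...,0]>110)&(i[...,1]<70)&(i[...,2]<70); m[:170]=0;m[250:]=0;m[:,:240]=0;m[:,300:]=0
L=P[m]; print('red',len(L),'x',np.percentile(L@U,[5,50,95]).round(3),'z',np.percentile(L[:,2],[5,50,95]).round(3))
"
```

```text
tip case [-0.2167, 0.1404, 0.2479] d [0.396, 0.011] ydot 1.0 F [ 0.5 -0.3  0.4] q [ 0.12 -0.03  2.02 -0.11  0.75 -1.29]
red 23 x [-0.113 -0.109 -0.088] z [-0.001  0.049  0.057]
```

View pics/s6.png

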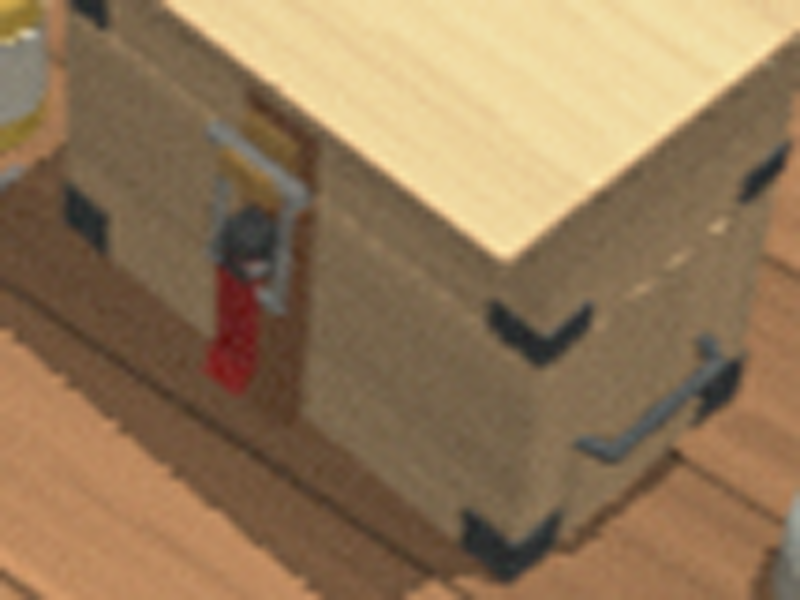

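The lever hangs flat at crop (235,330), with its tip at case x about -0.11 and z about 0.05. The bar is in the keeper at (260,155), the lid is shut and the arm is clear, so I hand the job in.

```bash
python3 -c "
from h import *
print(bot.close_job())"
```

```text
the job is handed in; nothing more can be done
None
```

The drill case lid is shut, the bail bar is hooked in the keeper, and the red lever lies flat against the case; I handed the job in at about 16 s with the arm clear (no verdict came back).

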